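# Press a sealing plug home with the bench locking pliers, then release them

## Robot

A 6-joint arm with a two-finger parallel gripper is mounted at the origin on a cart in front of the work surface, level with it; the furniture and walls round the work are solid. World frame = base frame: x ahead of the robot, y to its left, z up, the work surface at z = 0. Lengths are in m, angles in degrees, forces in N, time in s.
With the tool pointing down it reaches from about 0.35 to 0.875 m from the base axis. Payload 4.2 kg.
Tool frame: the origin (TCP) lies at the very end of the fingers, on their centre line; the grasp point (between the pads) lies 19 mm behind it; z points along the fingers, y is the line along which they close (so a half turn about z gives the same grasp; the last joint's range is limited). The gripper opens to 87 mm and grips with 3 to 60 N. Pads are 19 mm wide; open, the fingers measure 117 mm over their backs; the gripper's body (75 mm by 190 mm) begins 51 mm behind the grasp point.
Start: joints at [81.165, 22.042, 0.453, 0, -68.411, -14.817], TCP at [0.251, 0.572, 0.223] pointing down, gripper open.
Joint ranges: [-179.83, 179.83], [-69.29, 118.12], [-61.27, 80.66], [-181.25, 117.63], [-171.15, -9.14], [-177.46, 177.46]. Speed limits (degrees/s): [159.86, 159.86, 180, 180, 180, 180].

## Interface

Orientations are given as a 3x3 rotation matrix whose columns are the frame's x, y, z axes.
In Python, from station import sense, cams, r gives the robot as it stands. The module is installed in compiled form; this text tells all that it offers.
- The arm moves only by the tool step_arm, never from a script. Its argument "targets" is text: rows parted by semicolons, each of 4 numbers parted by spaces: the shift along the tool's x, y, z in cm, then the turn about the tool's z in degrees. In form: x y z turn; .... A call has 1 to 12 rows; each row shifts and turns the commanded pose from where the row before left it, along the tool's axes as they then stand; what a row does not reach is not made up. A row lasts 1/12 s, in which the tool goes at most 41.7 mm and 7.16 degrees, less where a joint would pass 70% of its speed; a pose out of reach is approached as far as the arm can. A call with a gripper value outside its range is refused whole. "claw" is the finger opening in cm, from 0 to 8.7, set as the call begins (left out, the last holds). The fingers move at their own pace and stop on an object; the grip force is fixed at half the most. Time passes only in rows, so rows that do not move let the fingers close. It gives the time, the measured TCP pose, the force, the opening and the grip force at its end, in the units of the state.
- sense(): the state, without advancing time (a new reading comes with each control period).
- cams.capture(name): name is "scene" or "side" or "wrist"; returns a dict with "frame" (480x640x3 uint8, blue, green, red), "vertical_fov" (degrees; the focal length in pixels is half the picture's height over the tangent of half this angle, whatever the lens; pixels are square), "cx", "cy" (the principal point, pixels), "eye" and "rotation" of the camera in the world; the wrist camera has in their place "tool_from_camera" (4x4, takes a point from camera to tool coordinates, whose origin is the TCP and whose axes are the flange's). Camera axes: x right, y down, z forward; pixel columns grow to the right and rows downward; lengths in m; the calibration is good to about 2 mm. A picture is of the moment at which its call begins: read the wrist's pose just before it. There is no depth.
- r.finish_job(): hands the job in; it is judged then, once.
The state is a dict: "time_s": time; "joints": joint angles; "joint_velocities": joint speeds; "effort": joint torques, N m; "tcp_pos": TCP position; "ee_rot": TCP orientation; "wrist_force": force on the tool from outside, world axes, zero at the start; "moment": the same for the moment, N m; "gripper_width": opening from 0.0 (shut) to 1.0 (fully open); "gripper_force": force on a finger pad.
Only numpy, scipy, OpenCV 4.12 (cv2) and the standard library are available. Lean on these libraries where they do the work, as an engineer would, in place of code of your own. Each camera call takes 0.05 s, during which the arm holds its last target. There are 200 camera calls.

## Task

Slide the white block with its loose blue plug fully home against the stop on the bed of the blue bench locking pliers and let go of it. Push the black handle down until the pliers go over centre and stay locked by themselves with the plug pressed home, take your hand off, then push the red release lever down so that the jaw springs open, leaving the block on the bed with its plug seated. Work the pliers by feel, gently: the handle and the lever need only 5 to 15 N, so stop as soon as they bear on their stops; never push any part of the pliers with more than 30 N, and leave the bottle, jar and pen where they are.

Things in the scene. Friction and masses are not known exactly. Their poses are not given: they have to be found in the camera images.
- press: bench locking pliers, fixed; origin at the worktop under the jaw pivot, x along the pliers toward the open mouth, y across, z up (this frame is used below, mm). Blue base 320 x 90 x 12, x -190 to 130. Aluminium bed x 28 to 124, 64 wide, top z 30, open at its +x end; two guide rails on it, 8 high, 40 apart for x 28 to 84, flaring to 46 at x 118
- stop_face (a point): foot of the upright face of the back stop, on the bed at x 28 z 30 of the pliers; the face is 44 wide and 14 high. The block's plug end bears on it when fully home
- jaw_foot (a point): centre of the underside of the black jaw foot (16 mm dia) over the bed; open it stands about z 68, and comes down onto the plug of a seated block. The jaw above it stays below z 120 and ends before x 80 of the pliers
- handle_pivot (a point): pivot of the black handle, x -42 z 86.5 of the pliers; the handle reaches 145 mm from it toward -x, 24 wide, its flat top 15 above the pivot line. Open it slopes up about 38 deg, locked about 2 deg, but the grip is set anew each time up to 11 deg either way: at x -125 its top is at z 145 to 208 open, 88 to 122 locked, and must be felt for
- handle (a joint): handle, rad, without the grip's setting: 0 open, 0.55 over centre, 0.63 on its stop. Pushed straight down at x -125 with shut fingertips it takes up to 15 N, gives way past centre, then bears on a rigid stop (the grip flexes 1 mm per 10 N). Past centre it stays down by itself with a block in the jaws; before, it springs up
- tab_top (a point): centre of the top of the red thumb tab (36 x 30 mm) of the release lever, at x -245 y 0 z 58 of the pliers at rest. It goes up to 25 mm straight down: 7 of free play, then about 6 N, frees the handle about 12 mm down and springs back when let go; the handle then swings up to open
- block: loose white plastic block 110 x 36 x 16 mm, 0.12 kg; origin mid underside, x lengthwise, z up. Grip fin at its x +37: 26 long, 12 thick in y, top z 48. Blue plug at its x -28, head 22 dia, top at z 26.5, home 20.5. It goes in plug end (-x) first, its x along the pliers' x; fully home its origin is at x 83 y 0 z 30 of the pliers, the fin clear of the jaw
- lever (a joint): red release lever, rad: 0 at rest (up), 0.26 fully down
- plug (a joint): depth of the blue plug, m: 0 as found (standing proud), 0.006 fully home; stiff fit, about 10 N, pressed only by the jaw
- bottle: clear media bottle with blue cap, 70 dia x 152 mm high, bystander; origin at its underside
- jar: white plastic screw jar, 62 dia x 86 mm high, bystander; origin at its underside
- pen: white and black marker pen 135 mm long, 17 thick, lying near the front, bystander; origin at its middle underside

How it is judged (in metres and radians):
On the way, in this order (a step that is already met when the one before it is completed fails the run):
1. the block is fully home against the stop, let go, plug still proud, handle still open (x of block in the frame of press between 0.08 and 0.0855 m and z of block in the frame of press below 0.0325 m and angle between the x axis of block and the x axis of press, either way round below 0.15 rad and contact force between the fingers and block below 0.3 N and value of joint plug below 0.002 m and value of joint handle below 0.1 rad), for 0.2 s.
2. the pliers are locked over centre by themselves on the block, plug pressed home, hand off (value of joint handle above 0.58 rad and value of joint plug above 0.0052 m and contact force between the fingers and press below 0.3 N), for 0.3 s.
3. the release lever is pushed while the handle is still down (value of joint lever above 0.06 rad and value of joint handle above 0.5 rad).
At the end, for the whole second after the job is handed in: Handle sprung up to open (below 0.06 rad), release lever back at rest (below 0.04 rad), plug at least 5.2 of its 6 mm home, block lying on the bed along the pliers within 5 mm of the stop, at rest (value of joint handle below 0.06 rad and value of joint lever below 0.04 rad and value of joint plug above 0.0052 m and x of block in the frame of press between 0.08 and 0.088 m and z of block in the frame of press below 0.0325 m and angle between the x axis of block and the x axis of press, either way round below 0.15 rad and linear speed of block below 0.02 m/s); the robot touches nothing.
It fails at once if the pliers are pushed with more than 30 N (contact force between the fingers and press above 30 N).
It fails at once if the bottle, jar or pen is moved more than 20 mm (distance of any of bottle, jar, pen from where it was at the start of the episode above 0.02 m).
It also fails if it takes over 64 s, if anything falls off the work surface, if the arm or the gripper's body presses on something with over 40 N, if the wrist force passes 120 N, or if a joint passes its speed limit or range.

## Working session

There is one attempt and no reset: what is moved stays moved. The work goes in short steps, Python scripts to look and compute and a tool call to move; the robot and the scene stay as the last step left them, time stands still between calls to the robot, and variables do not carry over. Pictures are saved under pics/ and viewed, at most 10 in all, crops included, and the job is handed in when it is done.

Besides the shell and the picture viewer there is one more tool, called after ">>>" in YAML: its name, and indented under it one key for each argument. step_arm: Moves the arm, as the interface text tells. Its arguments: {"type":"object","properties":{"targets":{"type":"string"},"claw":{"type":"number"}},"required":["targets"]}

```bash
mkdir -p pics
python3 - <<'E'
from station import sense,cams,r
import cv2,pickle
s=sense();print(s['time_s'],s['tcp_pos'],s['ee_rot'],s['wrist_force'])
d={}
for n in("scene","side","wrist"):
    c=cams.capture(n);d[n]=c;cv2.imwrite(f'pics/{n}0.png',c['frame'])
    print(n,{k:v for k,v in c.items() if k!='frame'})
d['s']=s;pickle.dump(d,open('d0.pkl','wb'))
E
```

```text
0.0 [0.2504582  0.57197679 0.22145606] [[ 9.15925068e-01 -4.01348481e-01 -8.16592030e-04]
 [-4.01349307e-01 -9.15922879e-01 -2.00344200e-03]
 [ 5.61430778e-05  2.16274139e-03 -9.99997660e-01]] [-0.15586758 -0.12171568 -0.00169988]
scene {'vertical_fov': 48.95339292461379, 'cx': 318.97341864704754, 'cy': 235.44393798288863, 'eye': array([-0.06405463, -0.47092551,  0.81890591]), 'rotation': array([[ 0.54371399, -0.58423639,  0.60253045],
       [-0.83913536, -0.36554494,  0.40277629],
       [-0.01506461, -0.72459971, -0.68900531]])}
side {'vertical_fov': 54.46641480863017, 'cx': 324.8946334920056, 'cy': 237.43963896145343, 'eye': array([0.48619052, 0.72816067, 0.61093265]), 'rotation': array([[-0.98370331, -0.10521205,  0.14580199],
       [-0.17966273,  0.54358713, -0.81989898],
       [ 0.00700717, -0.83273252, -0.55363115]])}
wrist {'vertical_fov': 64.96416869127279, 'cx': 323.5674185272865, 'cy': 243.75452189526777, 'tool_from_camera': array([[ 2.11272706e-04, -9.62734631e-01, -2.70447749e-01,
         7.49810973e-02],
       [ 9.99999775e-01,  3.75413081e-04, -5.55192329e-04,
         1.43321179e-03],
       [ 6.36032505e-04, -2.70447571e-01,  9.62734495e-01,
        -1.62207629e-01],
       [ 0.00000000e+00,  0.00000000e+00,  0.00000000e+00,
         1.00000000e+00]])}
```

View pics/scene0.png

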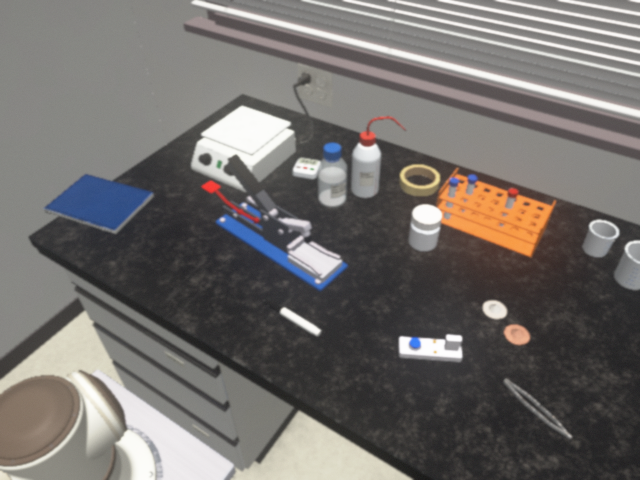

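View pics/side0.png

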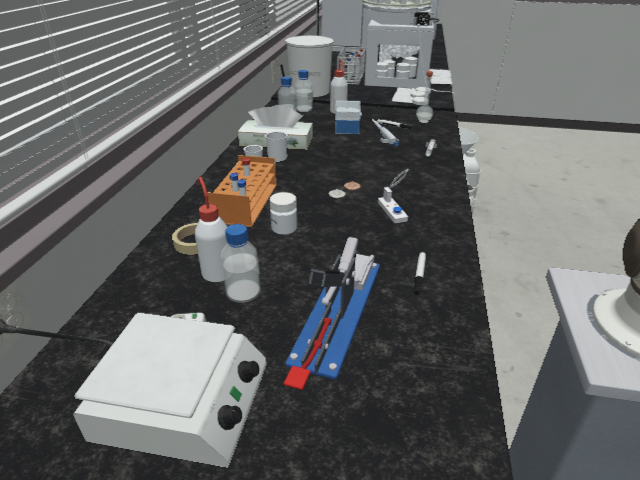

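Scene: the pliers run from the red tab (210,187) to the bed end (335,270). The block is at (431,348), with its plug at (415,343) and fin at (454,341). The pen is at (300,320), the jar at (425,228) and the bottle at (332,178). Side: tab (298,377), base far end (378,265), plug (397,210), fin (388,194).

```bash
cat > h.py <<'E'
import numpy as np,pickle
def KRt(c,s=None):
    f=240/np.tan(np.radians(c['vertical_fov'])/2)
    if 'eye' in c: return f,c['eye'],c['rotation']
    T=c['tool_from_camera'];R=np.array(s['ee_rot'])
    return f,np.array(s['tcp_pos'])+R@T[:3,3],R@T[:3,:3]
def ray(c,uv,z,s=None):
    f,e,R=KRt(c,s);d=R@np.array([(uv[0]-c['cx'])/f,(uv[1]-c['cy'])/f,1]);return e+d*(z-e[2])/d[2]
def proj(c,p,s=None):
    f,e,R=KRt(c,s);q=(np.atleast_2d(p)-e)@R;return q[:,:2]/q[:,2:]*f+[c['cx'],c['cy']]
E
python3 - <<'E'
from h import *
d=pickle.load(open('d0.pkl','rb'));S=d['scene'];D=d['side']
for n,u,z in [('baseR',(345,265),.012),('baseBot',(322,283),.012),('baseL',(217,220),.012),('plug',(415,343),.0265),('fin',(454,338),.048),('blk nose',(400,345),.01),('blk tail',(462,352),.01),('pen1',(282,312),.01),('pen2',(320,331),.01),('jar',(425,246),0),('bottle',(333,203),0),('tab',(210,187),.058)]:print(n,ray(S,u,z).round(3))
print()
for n,u,z in [('far r',(379,265),.012),('near l',(289,358),.012),('near r',(336,373),.012),('tab',(298,374),.058),('plug',(397,210),.0265),('fin',(388,190),.048),('jar',(284,230),0),('bottle',(241,296),0)]:print(n,ray(D,u,z).round(3))
import cv2
for n,x,y,w,h in(('scene',200,145,160,145),('side',270,230,130,165)):
    k=int(min(800/w,600/h));cv2.imwrite(f'pics/{n}_c.png',cv2.resize(d[n]['frame'][y:y+h,x:x+w],None,fx=k,fy=k,interpolation=cv2.INTER_CUBIC));print(n,k)
E
```

```text
baseR [ 0.595 -0.094  0.012]
baseBot [ 0.527 -0.081  0.012]
baseL [0.56  0.228 0.012]
plug [ 0.486 -0.305  0.026]
fin [ 0.517 -0.363  0.048]
blk nose [ 0.479 -0.281  0.01 ]
blk tail [ 0.525 -0.382  0.01 ]
pen1 [ 0.425 -0.054  0.01 ]
pen2 [ 0.427 -0.141  0.01 ]
jar [ 0.747 -0.208  0.   ]
bottle [0.765 0.041 0.   ]
tab [0.604 0.278 0.058]

far r [ 0.512 -0.076  0.012]
near l [0.637 0.21  0.012]
near r [0.555 0.227 0.012]
tab [0.605 0.277 0.058]
plug [ 0.486 -0.293  0.026]
fin [ 0.514 -0.354  0.048]
jar [ 0.75 -0.19  0.  ]
bottle [0.773 0.062 0.   ]
scene 4
side 3
```

View pics/scene_c.png

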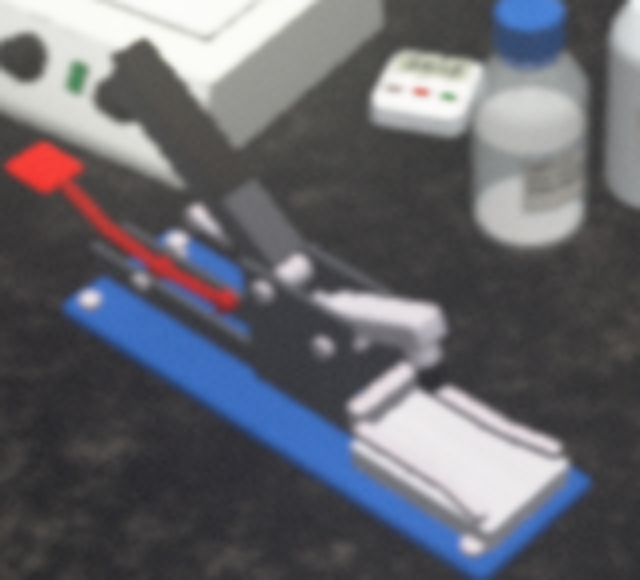

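View pics/side_c.png

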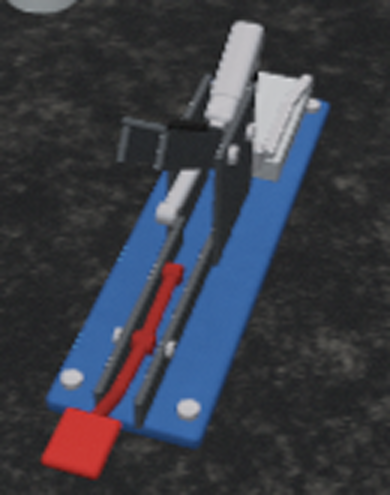

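Scene crop: base corners at (482,572), (590,483) and (65,305), bed end corner (568,463), tab centre (44,168). Side crop: base corners at (48,400), (200,438) and (328,103), tab (82,441). I'll fit the pose to these.

```bash
cat > fit.py <<'E'
from h import *
from scipy.optimize import least_squares
d=pickle.load(open('d0.pkl','rb'));S=d['scene'];D=d['side']
P=np.array([(130,-45,12),(130,45,12),(-190,-45,12),(124,32,30),(-245,0,58)])/1e3
pu=np.array([(482,572),(590,483),(65,305),(568,463),(44,168)])/4+[200-.4,145-.4]
Q=np.array([(-190,45,12),(-190,-45,12),(130,-45,12),(-245,0,58)])/1e3
qu=np.array([(48,400),(200,438),(328,103),(82,441)])/3+[270-.3,230-.3]
def W(p,X):
    c,s=np.cos(p[2]),np.sin(p[2]);return X@np.array([[c,s,0],[-s,c,0],[0,0,1]])+[p[0],p[1],0]
f=lambda p:np.r_[(proj(S,W(p,P))-pu).ravel(),(proj(D,W(p,Q))-qu).ravel()]
o=least_squares(f,[.58,.03,-1.55]);print(o.x,np.degrees(o.x[2]));print(f(o.x).round(1).reshape(-1,2))
for n,X in dict(home=(83,0,30),mouth=(200,0,30),handle=(-125,0,200),tab=(-245,0,58)).items():print(n,W(o.x,np.array([X])/1e3).round(4))
E
python3 fit.py
```

```text
[ 0.57324255  0.03778861 -1.70359568] -97.6088423471087
[[-0.5  1.4]
 [ 0.4 -1.5]
 [-2.1  0.1]
 [-0.1 -0.3]
 [-0.9 -0.3]
 [-1.4 -0.9]
 [ 0.   0.1]
 [ 0.4 -1.5]
 [ 0.2 -1.1]]
home [[ 0.5623 -0.0445  0.03  ]]
mouth [[ 0.5468 -0.1605  0.03  ]]
handle [[0.5898 0.1617 0.2   ]]
tab [[0.6057 0.2806 0.058 ]]
```

>>> step_arm:
  targets: "2.47 3.03 0 0;2.47 3.03 0 0;2.47 3.03 0 0;2.47 3.03 0 0;2.47 3.03 0 0;2.47 3.03 0 0;2.47 3.03 0 0;2.47 3.03 0 0;2.47 3.03 0 0;2.47 3.03 0 0;2.47 3.03 0 0;2.47 3.03 0 0"

```text
time_s: 1.15
tcp_pos: [0.3761, 0.1186, 0.2227]
ee_rot: [[0.916, -0.4, 0.0], [-0.4, -0.916, 0.0], [0.0, -0.001, -1.0]]
wrist_force: [0.9, -0.3, -0.3]
gripper_width: 1.001
gripper_force: 0.0
```

>>> step_arm:
  targets: "2.47 3.03 0 0;2.47 3.03 0 0;2.47 3.03 0 0;2.47 3.03 0 0;2.47 3.03 0 0;2.47 3.03 0 0;2.47 3.03 0 0;2.47 3.03 0 0;2.47 3.03 0 0;2.47 3.03 0 0;2.47 3.03 0 0;2.47 3.03 0 0"

```text
time_s: 2.15
tcp_pos: [0.5019, -0.3334, 0.2221]
ee_rot: [[0.916, -0.402, -0.001], [-0.402, -0.916, 0.0], [-0.001, -0.0, -1.0]]
wrist_force: [0.4, 0.0, 0.6]
gripper_width: 0.996
gripper_force: 0.0
```

>>> step_arm:
  targets: "0 0 1 7;0 0 1 7;0 0 1 7;0 0 1 7;0 0 1 7;0 0 1 6.3;0 0 1 0;0 0 0 0;0 0 0 0"
  claw: 6

```text
time_s: 2.9
tcp_pos: [0.5016, -0.3313, 0.1519]
ee_rot: [[0.426, -0.905, -0.002], [-0.905, -0.426, 0.0], [-0.001, 0.001, -1.0]]
wrist_force: [-0.5, -0.5, 0.2]
gripper_width: 0.692
gripper_force: 0.0
```

```bash
cat > snap.py <<'E'
import sys,pickle,cv2
from station import sense,cams
s=sense();c=cams.capture(sys.argv[1]);n=sys.argv[2];pickle.dump((s,c),open(n+'.pkl','wb'));cv2.imwrite(f'pics/{n}.png',c['frame'])
print(s['time_s'],s['tcp_pos'].round(4),s['ee_rot'].round(4).tolist(),s['joints'],s['wrist_force'].round(2))
E
python3 snap.py wrist w1
```

```text
2.9 [ 0.5016 -0.3313  0.1519] [[0.4256, -0.9049, -0.0016], [-0.9049, -0.4256, 0.0004], [-0.001, 0.0013, -1.0]] [-1.80264162e+01  2.30732622e+01 -8.68034273e+00  8.62259599e-03
 -5.83412149e+01  4.32135724e+01] [-0.47 -0.46  0.24]
```

View pics/w1.png

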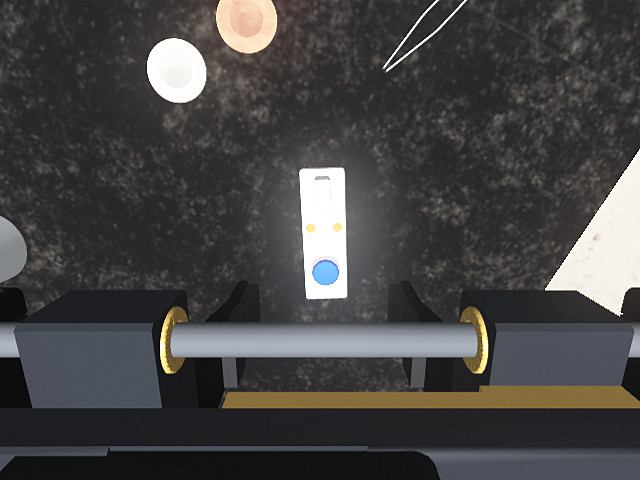

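The wrist view shows the block outline with corners (300,169), (344,168), (347,298) and (306,298), and the plug at (325,272).

Run:
```python
from h import *;import cv2
s,c=pickle.load(open('w1.pkl','rb'))
m=cv2.inRange(c['frame'],(150,90,0),(255,200,110));m[:240]=0;m[290:]=0;yy,xx=np.nonzero(m);print('plugpix',xx.mean(),yy.mean(),len(xx))
p=ray(c,(xx.mean(),yy.mean()),.0265,s);print('plug',p)
g=c['frame'].min(2);w=((g>185)*255).astype(np.uint8);w[:150]=0;w[310:]=0;w[:,:290]=0;w[:,360:]=0
k=max(cv2.findContours(w|m,0,1)[0],key=cv2.contourArea);q=cv2.boxPoints(cv2.minAreaRect(k));print(q)
C=np.array([ray(c,u,.016,s) for u in q]);print(C.round(4),C.mean(0));
l=[np.linalg.norm(C[i]-C[i-1]) for i in range(4)];print(l)
for i in range(4):
  v=C[i]-C[i-1];print(np.degrees(np.arctan2(v[1],v[0])))
cv2.imwrite('pics/blk.png',cv2.resize(c['frame'][155:310,285:365],None,fx=3.8,fy=3.8,interpolation=2))
```

```text
plugpix 325.2857142857143 271.8979591836735 98
plug [ 0.48758285 -0.30585284  0.0265    ]
[[298.8101  168.5946 ]
 [343.90866 167.43823]
 [347.2451  297.5578 ]
 [302.1465  298.71417]]
[[ 0.5409 -0.3708  0.016 ]
 [ 0.5096 -0.3865  0.016 ]
 [ 0.4589 -0.2893  0.016 ]
 [ 0.4934 -0.2719  0.016 ]] [ 0.50072419 -0.32962354  0.016     ]
[np.float64(0.1096739683906905), np.float64(0.03507055915288927), np.float64(0.10958032436828069), np.float64(0.038637097126708944)]
-64.32598548119472
-153.35430358412418
117.53803054126767
26.780882798153215
```

View pics/blk.png

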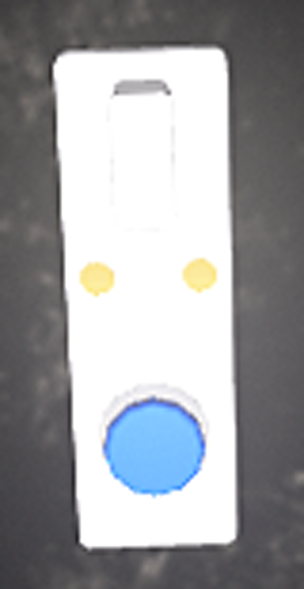

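Run:
```python
from h import *
from scipy.optimize import least_squares
s,c=pickle.load(open('w1.pkl','rb'))
u=np.array([(55,50),(226,50),(78,547),(236,545),(154.5,446)])/3.8+[284.6,154.6]
P=np.array([(55,18,16),(55,-18,16),(-55,18,16),(-55,-18,16),(-28,0,26.5)])/1e3
def W(p,X):
    a,b=np.cos(p[2]),np.sin(p[2]);return X@np.array([[a,b,0],[-b,a,0],[0,0,1]])+[p[0],p[1],0]
for sg in(1,-1):
  P2=P*[1,sg,1]
  f=lambda p:(proj(c,W(p,P2),s)-u).ravel()
  o=least_squares(f,[.5,-.33,-1.13]);print(sg,o.x,np.degrees(o.x[2]),f(o.x).round(1))
  fin=W(o.x,np.array([[.037,0,.03]]))[0]
  R=s['ee_rot'];print('fin',fin,'tool delta cm',(R.T@(fin-s['tcp_pos'])*100).round(2),'yaw tool x',np.degrees(np.arctan2(R[1,0],R[0,0])))
  print(proj(c,W(o.x,np.array([(.05,.006,.048),(.05,-.006,.048),(.024,0,.048)])),s))
```

```text
1 [ 0.50020541 -0.33005875 -1.10033105] -63.044325359440016 [-0.5  0.5  0.8 -0.9 -0.3  0.2  0.2 -0.5 -0.3  0.8]
fin [ 0.51697755 -0.36303898  0.03      ] tool delta cm [ 3.53 -0.05 12.19] yaw tool x -64.8083506298833
[[313.21841075 178.63153551]
 [330.37639378 178.10077677]
 [322.94948227 214.91538901]]
-1 [ 0.50002241 -0.32961454 -1.0946553 ] -62.71912871131904 [ 45.4  -0.4 -45.9   1.3  42.1  -0.6 -41.5   1.3  -0.1   1.3]
fin [ 0.51698146 -0.36249904  0.03      ] tool delta cm [ 3.48 -0.08 12.19] yaw tool x -64.8083506298833
[[312.78645418 179.38668402]
 [329.93222457 178.75823984]
 [322.72737031 215.57856309]]
```

>>> step_arm:
  targets: "3.5 0 0 -1.8;0 0 4 0;0 0 4 0;0 0 3 0;0 0 1.5 0;0 0 0.6 0;0 0 0 0;0 0 0 0"
  claw: 4

```text
time_s: 3.62
tcp_pos: [0.518, -0.3637, 0.023]
ee_rot: [[0.453, -0.892, 0.002], [-0.892, -0.453, -0.001], [0.002, -0.001, -1.0]]
wrist_force: [0.6, -0.1, 0.3]
gripper_width: 0.462
gripper_force: 0.0
```

>>> step_arm:
  targets: "0 0 0 0;0 0 0 0;0 0 0 0;0 0 0 0;0 0 0 0;0 0 0 0;0 0 0 0"
  claw: 0

```text
time_s: 4.2
tcp_pos: [0.5171, -0.3632, 0.0221]
ee_rot: [[0.452, -0.892, 0.001], [-0.892, -0.452, -0.0], [0.001, -0.0, -1.0]]
wrist_force: [-0.2, 0.5, 2.4]
gripper_width: 0.137
gripper_force: 30.0
```

```bash
python3 snap.py wrist w2; python3 fit.py | tail -4
```

```text
4.2 [ 0.5171 -0.3632  0.0221] [[0.4518, -0.8921, 0.0006], [-0.8921, -0.4518, -0.0004], [0.0006, -0.0004, -1.0]] [-2.04353336e+01  3.39362804e+01 -1.15438402e+01  9.10741576e-03
 -4.44787707e+01  4.72850581e+01] [-0.24  0.5   2.43]
home [[ 0.5623 -0.0445  0.03  ]]
mouth [[ 0.5468 -0.1605  0.03  ]]
handle [[0.5898 0.1617 0.2   ]]
tab [[0.6057 0.2806 0.058 ]]
```

View pics/w2.png

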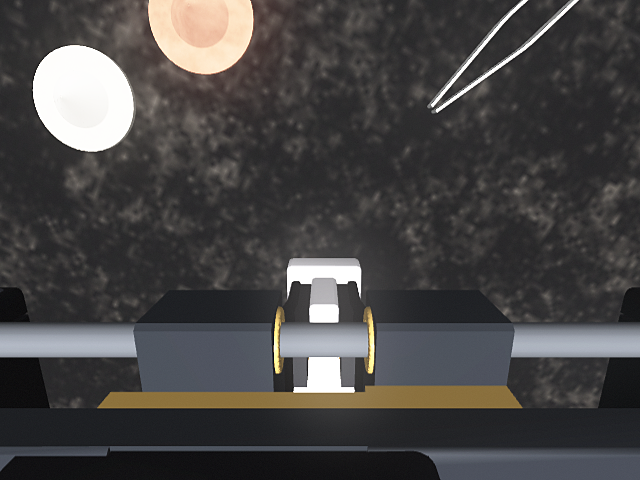

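>>> step_arm:
  targets: "0 0 -1 0;0 0 -3 0;0 0 -4 0;0 0 -4 0;-2.6 -1.8 -1.5 0;-2.6 -1.8 -1.5 0;-2.6 -1.8 -1.5 0;-2.6 -1.8 -1.5 0;-2.6 -1.8 -1.5 0;-2.6 -1.8 -1.5 0;-2.6 -1.8 -1.5 0;-2.6 -1.8 -1.5 0"

```text
time_s: 5.25
tcp_pos: [0.5507, -0.111, 0.2624]
ee_rot: [[0.452, -0.892, -0.001], [-0.892, -0.452, 0.0], [-0.0, 0.0, -1.0]]
wrist_force: [1.4, 0.6, -1.8]
gripper_width: 0.139
gripper_force: 30.0
```

>>> step_arm:
  targets: "-2.6 -1.8 -0.8 0;-2.6 -1.8 0 0;-2.8 -2.0 0 0;-2.8 -2.0 0 0;0 0 0 6.9;0 0 0 6.9;0 0 0 6.9;0 0 0 6.9;0 0 0 6.9;0 0 0 0;0 0 0 0;0 0 0 0"

```text
time_s: 6.25
tcp_pos: [0.5701, 0.018, 0.2695]
ee_rot: [[-0.131, -0.991, -0.0], [-0.991, 0.131, 0.0], [0.0, 0.0, -1.0]]
wrist_force: [-0.1, 0.8, -1.3]
gripper_width: 0.134
gripper_force: 30.0
```

```bash
python3 snap.py wrist w3
```

```text
6.25 [0.5701 0.018  0.2695] [[-0.1307, -0.9914, -0.0004], [-0.9914, 0.1307, 0.0], [0.0, 0.0004, -1.0]] [ 1.80779060e+01  1.50269437e+01 -2.94575076e+00 -8.00342301e-03
 -7.20469766e+01 -2.55865486e+01] [-0.1   0.83 -1.26]
```

View pics/w3.png

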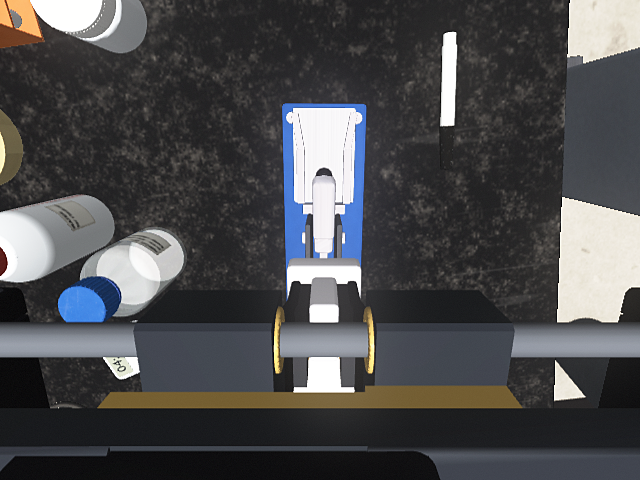

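Wrist view: base end corners at (283,103) and (367,104), jaw foot near (323,175). I'll fit the blue edges to sub-pixel accuracy.

Run:
```python
from h import *;import cv2
from scipy.optimize import least_squares
s,c=pickle.load(open('w3.pkl','rb'));F=c['frame'].astype(int)
m=(F[:,:,0]-F[:,:,2]>70)&(F[:,:,0]>110);m[:,:270]=0;m[:,380:]=0;m[:90]=0;m[270:]=0
L=np.array([(np.nonzero(m[v])[0].min()-.5,v) for v in range(112,255,4)]);R=np.array([(np.nonzero(m[v])[0].max()+.5,v) for v in range(112,255,4)])
T=np.array([(u,np.nonzero(m[:,u])[0].min()-.5) for u in range(290,362,4)])
ln=[np.array([ray(c,u,.012,s) for u in X]) for X in(L,R,T)]
def f(p):
    a=np.array([np.cos(p[2]),np.sin(p[2])]);b=np.array([-a[1],a[0]])
    return np.r_[(ln[0][:,:2]-p[:2])@b-.045,(ln[1][:,:2]-p[:2])@b+.045,(ln[2][:,:2]-p[:2])@a-.130]
o=least_squares(f,[.573,.038,-1.7],loss='soft_l1',f_scale=.001);p=o.x;print(p,np.degrees(p[2]));r=f(p)*1e3;n=len(L);print('mm',[(x.mean().round(2),x.std().round(2)) for x in(r[:n],r[n:2*n],r[2*n:])])
np.save('pl.npy',p)
a=np.array([np.cos(p[2]),np.sin(p[2])]);b=np.array([-a[1],a[0]])
E=s['ee_rot'];tx,ty=E[:2,0],E[:2,1];print('tool yaw',np.degrees(np.arctan2(tx[1],tx[0])))
W=lambda x,y:p[:2]+x*a+y*b
print('check stop corners px',proj(c,np.array([[*W(.124,.032),.03],[*W(.124,-.032),.03],[*W(.028,.022),.044]]),s).round(1))
for nm,x in dict(wait=.26,home=.12,handle=-.125,tab=-.245).items():
    d=W(x,0)-s['tcp_pos'][:2];print(nm,W(x,0).round(4),'tool cm',round(d@tx*100,2),round(d@ty*100,2))
```

```text
[ 0.57375152  0.03741578 -1.70824266] -97.8750946354422
mm [(np.float64(-0.79), np.float64(0.34)), (np.float64(0.78), np.float64(0.32)), (np.float64(0.01), np.float64(0.36))]
tool yaw -97.51111053421525
check stop corners px [[292.  107.7]
 [355.7 108.2]
 [302.  204.8]]
wait [ 0.5381 -0.2201] tool cm 24.03 0.06
home [ 0.5573 -0.0815] tool cm 10.03 -0.03
handle [0.5909 0.1612] tool cm -14.47 -0.19
tab [0.6073 0.2801] tool cm -26.47 -0.26
```

>>> step_arm:
  targets: "3.6 0 0 0.4;3.8 0 0 0;3.9 0 0 0;3.9 0 0 0;3.9 0 0 0;3.9 0 2 0;0 0 4 0;0 0 4 0;0 0 4 0;0 0 4 0;0 0 3 0;0 0 0 0"

```text
time_s: 7.3
tcp_pos: [0.5334, -0.2069, 0.0538]
ee_rot: [[-0.141, -0.99, -0.014], [-0.99, 0.141, 0.003], [-0.001, 0.015, -1.0]]
wrist_force: [-1.1, -0.4, -1.6]
gripper_width: 0.136
gripper_force: 30.0
```

>>> step_arm:
  targets: "0 0 0.3 0;0 0 0.2 0;0 0 0 0;0 0 0 0"

```text
time_s: 7.63
tcp_pos: [0.5403, -0.2079, 0.0578]
ee_rot: [[-0.139, -0.99, 0.004], [-0.99, 0.139, -0.001], [0.0, -0.005, -1.0]]
wrist_force: [0.6, 0.9, -1.0]
gripper_width: 0.135
gripper_force: 30.0
```

```bash
cat > rel.py <<'E'
from h import *
from station import sense
s=sense();p=np.load('pl.npy');a=np.array([np.cos(p[2]),np.sin(p[2])]);b=np.array([-a[1],a[0]])
d=s['tcp_pos'][:2]-p[:2];E=s['ee_rot']
print('t',round(s['time_s'],2),'pliers xyz mm',(d@a*1e3).round(2),(d@b*1e3).round(2),(s['tcp_pos'][2]*1e3).round(2),'yaw err',round(np.degrees(np.arctan2(E[1,0],E[0,0])-p[2]),2),'F',s['wrist_force'].round(2),'M',s['moment'].round(3))
E
python3 rel.py; python3 snap.py side s1;python3 - <<'E'
import cv2
f=cv2.imread('pics/s1.png');cv2.imwrite('pics/s1c.png',cv2.resize(f[120:320,270:470],None,fx=3,fy=3,interpolation=2))
E
```

```text
t 7.63 pliers xyz mm 247.56 0.44 57.85 yaw err -0.14 F [ 0.59  0.86 -0.97] M [ 0.102 -0.006  0.01 ]
7.6333 [ 0.5403 -0.2079  0.0578] [[-0.1394, -0.9902, 0.0045], [-0.9902, 0.1394, -0.0007], [0.0001, -0.0045, -1.0]] [-5.01034185e+00  2.71228188e+01 -1.80430610e+01  2.35982914e-02
 -4.45767035e+01 -3.01782264e+00] [ 0.59  0.86 -0.97]
```

View pics/s1c.png

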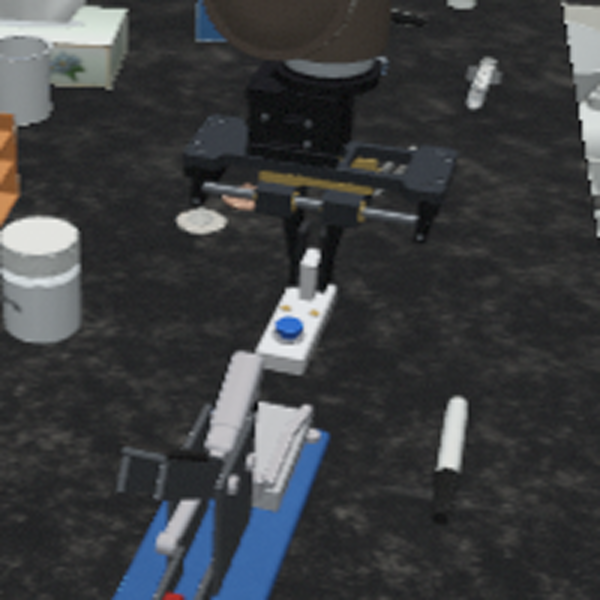

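>>> step_arm:
  targets: "-2 0 0 0;-2 0 0 0;-1 0 0 0;-1 0 0 0;-1 0 0 0;-0.8 0 0 0;0 0 0 0;0 0 0 0"

```text
time_s: 8.35
tcp_pos: [0.5497, -0.1302, 0.0556]
ee_rot: [[-0.139, -0.99, -0.0], [-0.99, 0.139, -0.0], [0.0, 0.0, -1.0]]
wrist_force: [0.1, -0.0, -1.2]
gripper_width: 0.134
gripper_force: 30.0
```

```bash
python3 rel.py
```

```text
t 8.35 pliers xyz mm 169.38 -0.89 55.6 yaw err -0.14 F [ 0.15 -0.05 -1.21] M [-0.005 -0.1   -0.051]
```

>>> step_arm:
  targets: "-1 -0.08 0.05 0.1;-1 0 0.05 0;-0.8 0 0 0;-0.7 0 0 0;-0.5 0 0 0;-0.3 0 0 0;0 0 0 0;0 0 0 0"

```text
time_s: 9.02
tcp_pos: [0.5564, -0.0879, 0.0546]
ee_rot: [[-0.141, -0.99, -0.0], [-0.99, 0.141, -0.0], [0.0, 0.0, -1.0]]
wrist_force: [0.1, -0.7, -1.5]
gripper_width: 0.133
gripper_force: 30.0
```

```bash
python3 rel.py
```

```text
t 9.02 pliers xyz mm 126.48 0.02 54.56 yaw err -0.26 F [ 0.1  -0.66 -1.53] M [0.041 0.005 0.001]
```

>>> step_arm:
  targets: "0 0 0.1 0;0 0 0.1 0;-0.1 0 0.05 0;-0.15 0 0 0;-0.15 0 0 0;0 0 0 0;0 0 0 0"

```text
time_s: 9.6
tcp_pos: [0.5572, -0.0839, 0.0521]
ee_rot: [[-0.142, -0.99, 0.0], [-0.99, 0.142, 0.0], [-0.0, -0.0, -1.0]]
wrist_force: [-0.4, 0.0, -0.6]
gripper_width: 0.136
gripper_force: 30.0
```

```bash
python3 rel.py
```

```text
t 9.6 pliers xyz mm 122.42 0.19 52.08 yaw err -0.27 F [-0.43  0.   -0.64] M [ 0.117 -0.037  0.026]
```

>>> step_arm:
  targets: "-0.1 0 0 0;-0.1 0 0 0;-0.1 0 0 0;0 0 0 0;0 0 0 0"

```text
time_s: 10.02
tcp_pos: [0.5573, -0.0828, 0.0524]
ee_rot: [[-0.141, -0.99, -0.001], [-0.99, 0.141, -0.002], [0.002, 0.0, -1.0]]
wrist_force: [1.0, -7.6, 0.1]
gripper_width: 0.135
gripper_force: 30.0
```

```bash
python3 rel.py
```

```text
t 10.02 pliers xyz mm 121.35 0.16 52.38 yaw err -0.26 F [ 1.05 -7.62  0.07] M [-2.32  -0.088 -0.007]
```

>>> step_arm:
  targets: "0.05 0 0 0;0 0 0 0;0 0 0 0;0 0 0 0;0 0 -1 0;0 0 -2 0;0 0 -4 0;0 0 -4 0;0 0 -4 0;0 0 -4 0;0 0 -2 0;0 0 0 0"
  claw: 3

```text
time_s: 11.02
tcp_pos: [0.5602, -0.0816, 0.2697]
ee_rot: [[-0.141, -0.99, 0.014], [-0.99, 0.141, -0.0], [-0.002, -0.014, -1.0]]
wrist_force: [-0.2, 0.2, 1.2]
gripper_width: 0.344
gripper_force: 0.0
```

```bash
python3 rel.py; python3 snap.py wrist w4;  python3 - <<'E'
import cv2
f=cv2.imread('pics/w4.png');cv2.imwrite('pics/w4c.png',f[60:420,170:480])
E
```

```text
t 11.02 pliers xyz mm 119.75 2.86 269.68 yaw err -0.21 F [-0.23  0.18  1.23] M [ 0.082 -0.108  0.048]
11.0167 [ 0.5602 -0.0816  0.2697] [[-0.1407, -0.99, 0.0137], [-0.9901, 0.1407, -0.0001], [-0.0018, -0.0136, -0.9999]] [  8.17611321  14.15909191  -4.15769627   0.12555465 -70.90550201
 -16.30351529] [-0.23  0.18  1.23]
```

View pics/w4c.png

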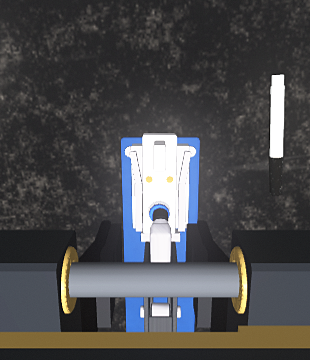

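Crop: the block is in the rails, with its tail edge at full-frame row ≈194. Checking that against the prediction.

```bash
python3 - <<'E'
from h import *
s,c=pickle.load(open('w4.pkl','rb'));p=np.load('pl.npy');a=np.array([np.cos(p[2]),np.sin(p[2])])
for x in(.136,.138,.140,.144):print(x,proj(c,np.r_[p[:2]+x*a,.046],s))
print('base',proj(c,np.r_[p[:2]+.13*a,.012],s))
f=c['frame'];print(f[188:202,330].tolist()); print(f[192:204,296].tolist())
E
python3 rel.py
```

```text
0.136 [[329.88325388 197.21421885]]
0.138 [[329.88533196 195.27334922]]
0.14 [[329.8874159  193.32699227]]
0.144 [[329.89160153 189.41772307]]
base [[329.81812886 197.86561898]]
[[73, 72, 73], [75, 73, 75], [76, 75, 76], [73, 71, 73], [64, 62, 64], [152, 150, 151], [168, 164, 166], [255, 255, 255], [255, 255, 255], [255, 255, 255], [255, 255, 255], [255, 255, 255], [231, 232, 234], [159, 154, 157]]
[[65, 62, 63], [65, 63, 64], [63, 61, 63], [63, 64, 68], [63, 67, 72], [150, 91, 68], [225, 133, 84], [231, 142, 90], [228, 140, 89], [228, 141, 90], [227, 139, 89], [228, 141, 91]]
t 11.07 pliers xyz mm 119.63 1.3 266.12 yaw err -0.25 F [-0.23 -0.35 -0.06] M [ 0.115 -0.007 -0.048]
```

>>> step_arm:
  targets: "-2.4 0 0 0.2;-2.8 0 0 0;-2.8 0 0 0;-2.8 0 0 0;-2.8 0 0 0;-2.8 0 0 0;-2.8 0 0 0;-2.8 0 0 0;-2.5 0 0 0;0 0 0 0;0 0 0 0;0 0 0 0"
  claw: 0

```text
time_s: 12.07
tcp_pos: [0.5922, 0.1605, 0.261]
ee_rot: [[-0.145, -0.989, -0.002], [-0.989, 0.145, -0.001], [0.001, 0.002, -1.0]]
wrist_force: [0.6, 0.2, 0.7]
gripper_width: 0.007
gripper_force: 0.0
```

```bash
python3 rel.py; python3 snap.py side s2;python3 - <<'E'
import cv2
f=cv2.imread('pics/s2.png');cv2.imwrite('pics/s2c.png',cv2.resize(f[100:400,230:430],None,fx=2,fy=2,interpolation=2))
E
```

```text
t 12.07 pliers xyz mm -124.49 1.39 260.97 yaw err -0.46 F [0.6  0.19 0.7 ] M [ 0.043 -0.117  0.048]
12.0667 [0.5922 0.1605 0.261 ] [[-0.145, -0.9894, -0.0023], [-0.9894, 0.145, -0.0011], [0.0014, 0.0021, -1.0]] [ 3.02574784e+01  1.96902754e+01  2.45114384e+00 -1.41568413e-02
 -7.29041679e+01 -3.85887975e+01] [0.6  0.19 0.7 ]
```

View pics/s2c.png

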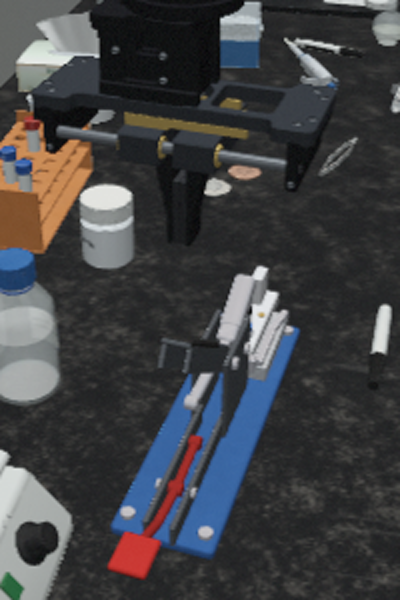

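That was one picture more than the limit of 10, so from here I'll use numbers only. Block is seated; now feeling down for the handle.

>>> step_arm:
  targets: "0 0.1 1.2 0.3;0 0 1.2 0;0 0 1 0;0 0 0.4 0;0 0 0.2 0;0 0 0 0;0 0 0 0"

```text
time_s: 12.7
tcp_pos: [0.5923, 0.1608, 0.2226]
ee_rot: [[-0.151, -0.989, 0.001], [-0.989, 0.151, 0.0], [-0.0, -0.001, -1.0]]
wrist_force: [1.2, 0.3, 0.3]
gripper_width: 0.007
gripper_force: 0.0
```

>>> step_arm:
  targets: "0 0 0.3 0;0 0 0.3 0;0 0 0.3 0;0 0 0 0;0 0 0 0"

```text
time_s: 13.12
tcp_pos: [0.5918, 0.1609, 0.2128]
ee_rot: [[-0.15, -0.989, -0.0], [-0.989, 0.15, -0.0], [0.0, 0.0, -1.0]]
wrist_force: [0.6, 0.2, -0.6]
gripper_width: 0.006
gripper_force: 0.0
```

>>> step_arm:
  targets: "0 0 0.3 -0.7;0 0 0.3 0;0 0 0.3 0;0 0 0.3 0;0 0 0 0"

```text
time_s: 13.53
tcp_pos: [0.5914, 0.1608, 0.2001]
ee_rot: [[-0.139, -0.99, -0.002], [-0.99, 0.139, -0.001], [0.001, 0.001, -1.0]]
wrist_force: [0.2, -0.2, -1.0]
gripper_width: 0.005
gripper_force: 0.0
```

>>> step_arm:
  targets: "0 0 0.3 0;0 0 0.3 0;0 0 0.3 0;0 0 0.3 0;0 0 0 0"

```text
time_s: 13.95
tcp_pos: [0.5915, 0.1608, 0.1881]
ee_rot: [[-0.138, -0.99, -0.001], [-0.99, 0.138, -0.0], [0.001, 0.001, -1.0]]
wrist_force: [-0.1, 0.1, -1.2]
gripper_width: 0.006
gripper_force: 0.0
```

>>> step_arm:
  targets: "0 0 0.3 0;0 0 0.3 0;0 0 0.3 0;0 0 0 0"

```text
time_s: 14.28
tcp_pos: [0.5915, 0.1608, 0.1792]
ee_rot: [[-0.138, -0.99, -0.001], [-0.99, 0.138, -0.0], [0.001, 0.001, -1.0]]
wrist_force: [-0.3, -0.1, 0.6]
gripper_width: 0.005
gripper_force: 0.0
```

>>> step_arm:
  targets: "0 0 0.3 0;0 0 0.3 0;0 0 0.3 0;0 0 0 0"

```text
time_s: 14.62
tcp_pos: [0.5915, 0.1608, 0.1702]
ee_rot: [[-0.138, -0.99, -0.001], [-0.99, 0.138, -0.0], [0.001, 0.001, -1.0]]
wrist_force: [-0.0, 0.8, -1.2]
gripper_width: 0.004
gripper_force: 0.0
```

>>> step_arm:
  targets: "0 0 0.3 0;0 0 0.3 0;0 0 0 0"

```text
time_s: 14.87
tcp_pos: [0.5915, 0.1608, 0.1642]
ee_rot: [[-0.139, -0.99, -0.001], [-0.99, 0.139, -0.0], [0.001, 0.001, -1.0]]
wrist_force: [0.2, 0.0, 0.0]
gripper_width: 0.002
gripper_force: 0.0
```

>>> step_arm:
  targets: "0 0 0.3 0;0 0 0.3 0;0 0 0 0"

```text
time_s: 15.12
tcp_pos: [0.5915, 0.1608, 0.1582]
ee_rot: [[-0.138, -0.99, -0.001], [-0.99, 0.138, -0.0], [0.001, 0.001, -1.0]]
wrist_force: [-0.0, 0.3, -0.4]
gripper_width: 0.005
gripper_force: 0.0
```

>>> step_arm:
  targets: "0 0 0.3 0;0 0 0.3 0;0 0 0 0"

```text
time_s: 15.37
tcp_pos: [0.592, 0.161, 0.1528]
ee_rot: [[-0.138, -0.99, 0.0], [-0.99, 0.138, 0.0], [-0.0, -0.0, -1.0]]
wrist_force: [0.6, -0.2, 2.8]
gripper_width: 0.006
gripper_force: 1.0
```

Contact at z≈0.155, so I expect the stop at about z 0.09–0.094.

>>> step_arm:
  targets: "0 0 0.3 0;0 0 0.3 0;0 0 0.3 0;0 0 0.3 0"

```text
time_s: 15.7
tcp_pos: [0.5935, 0.1619, 0.1428]
ee_rot: [[-0.137, -0.99, 0.005], [-0.991, 0.137, 0.002], [-0.003, -0.004, -1.0]]
wrist_force: [0.0, 2.0, 7.3]
gripper_width: 0.002
gripper_force: 3.2
```

>>> step_arm:
  targets: "0 0 0.3 0;0 0 0.3 0;0 0 0.3 0;0 0 0.3 0"

```text
time_s: 16.03
tcp_pos: [0.5936, 0.1623, 0.1307]
ee_rot: [[-0.137, -0.99, 0.005], [-0.991, 0.137, 0.003], [-0.003, -0.005, -1.0]]
wrist_force: [-0.0, 2.1, 6.5]
gripper_width: 0.002
gripper_force: 2.7
```

>>> step_arm:
  targets: "0 0 0.3 0;0 0 0.3 0;0 0 0.3 0;0 0 0.3 0"

```text
time_s: 16.37
tcp_pos: [0.5934, 0.1622, 0.1182]
ee_rot: [[-0.138, -0.99, 0.004], [-0.99, 0.138, 0.002], [-0.003, -0.004, -1.0]]
wrist_force: [-0.1, 2.7, 4.5]
gripper_width: 0.005
gripper_force: 2.1
```

>>> step_arm:
  targets: "0 0 0.2 0;0 0 0.2 0;0 0 0.2 0;0 0 0.2 0"

```text
time_s: 16.7
tcp_pos: [0.5915, 0.1607, 0.1084]
ee_rot: [[-0.139, -0.99, -0.001], [-0.99, 0.139, -0.0], [0.001, 0.001, -1.0]]
wrist_force: [0.2, 0.2, 0.3]
gripper_width: 0.002
gripper_force: 0.6
```

>>> step_arm:
  targets: "0 0 0.2 0;0 0 0.2 0;0 0 0.2 0"

```text
time_s: 16.95
tcp_pos: [0.5916, 0.1603, 0.103]
ee_rot: [[-0.138, -0.99, -0.001], [-0.99, 0.138, -0.001], [0.002, 0.001, -1.0]]
wrist_force: [-2.7, -1.0, 9.1]
gripper_width: 0.006
gripper_force: 4.8
```

>>> step_arm:
  targets: "0 0 0.1 0;0 0 0 0"

```text
time_s: 17.12
tcp_pos: [0.5917, 0.1603, 0.1032]
ee_rot: [[-0.138, -0.99, -0.0], [-0.99, 0.138, -0.001], [0.001, 0.0, -1.0]]
wrist_force: [-2.5, -1.4, 8.1]
gripper_width: 0.004
gripper_force: 4.0
```

>>> step_arm:
  targets: "0 0 0.1 0;0 0 0.1 0;0 0 0 0"

```text
time_s: 17.37
tcp_pos: [0.5922, 0.1603, 0.1026]
ee_rot: [[-0.138, -0.99, 0.001], [-0.99, 0.138, -0.001], [0.001, -0.001, -1.0]]
wrist_force: [-3.9, -1.3, 13.3]
gripper_width: 0.006
gripper_force: 6.5
```

>>> step_arm:
  targets: "0 0 -0.3 0;0 0 -0.3 0;0 0 -0.4 0;0 0 0 0;0 0 0 0;0 0 0 0;0 0 0 0;0 0 0 0"

```text
time_s: 18.03
tcp_pos: [0.5917, 0.1609, 0.1096]
ee_rot: [[-0.138, -0.99, -0.001], [-0.99, 0.138, -0.0], [0.0, 0.001, -1.0]]
wrist_force: [0.2, -0.0, -0.1]
gripper_width: 0.006
gripper_force: 0.0
```

>>> step_arm:
  targets: "0 0 -1 0;0 0 -2 0;0 0 -2 0;0 0 0 0"

```text
time_s: 18.37
tcp_pos: [0.5947, 0.1619, 0.1653]
ee_rot: [[-0.137, -0.991, 0.009], [-0.991, 0.137, 0.003], [-0.004, -0.008, -1.0]]
wrist_force: [0.2, -0.0, 1.3]
gripper_width: 0.007
gripper_force: 0.0
```

```bash
python3 rel.py
python3 - <<'E'
from h import *
d=pickle.load(open('d0.pkl','rb'))
for u,z in[((194,170),0),((240,186),0),((293,152),0),((200,148),.09),((252,167),.09)]:print('scene',ray(d['scene'],u,z).round(3))
for u,z in[((222,456),0),((266,352),0),((207,408),.09),((233,318),.09)]:print('side',ray(d['side'],u,z).round(3))
p=np.load('pl.npy');a=np.array([np.cos(p[2]),np.sin(p[2])]);print('tab',p[:2]-.25*a)
E
```

```text
t 18.37 pliers xyz mm -126.16 3.66 165.33 yaw err -0.01 F [ 0.21 -0.04  1.29] M [ 0.067 -0.125 -0.016]
scene [0.687 0.419 0.   ]
scene [0.698 0.274 0.   ]
scene [0.89  0.246 0.   ]
scene [0.679 0.371 0.09 ]
scene [0.685 0.214 0.09 ]
side [0.689 0.389 0.   ]
side [0.683 0.194 0.   ]
side [0.702 0.379 0.09 ]
side [0.726 0.213 0.09 ]
tab [0.60800502 0.28505805]
```

>>> step_arm:
  targets: "-2 0.6 0 0;-2.6 0.7 0 0;-2.6 0.7 0 0;-2.6 0.7 0 0;-2.6 0.6 0 0;0 0 2 0;0 0 2 0;0 0 2 0;0 0 1.5 0;0 0 0.5 0;0 0 0 0;0 0 0 0"
  claw: 5

```text
time_s: 19.37
tcp_pos: [0.5769, 0.2885, 0.0807]
ee_rot: [[-0.138, -0.99, 0.001], [-0.99, 0.138, 0.0], [-0.0, -0.001, -1.0]]
wrist_force: [-0.4, 1.0, 1.0]
gripper_width: 0.572
gripper_force: 0.0
```

```bash
python3 rel.py
```

```text
t 19.37 pliers xyz mm -249.18 -31.3 80.72 yaw err -0.06 F [-0.36  1.04  0.96] M [ 0.098 -0.079  0.024]
```

>>> step_arm:
  targets: "0 0 0.8 0;0 0 0.6 0;0 0 0.4 0;0 0 0.3 0;0 0 0 0"

```text
time_s: 19.78
tcp_pos: [0.5762, 0.2882, 0.0584]
ee_rot: [[-0.138, -0.99, -0.001], [-0.99, 0.138, -0.001], [0.001, 0.001, -1.0]]
wrist_force: [-0.2, -1.2, 0.2]
gripper_width: 0.573
gripper_force: 0.0
```

>>> step_arm:
  targets: "0 0 0.2 0;0 0 0.2 0;0 0 0.2 0;0 0 0 0"

```text
time_s: 20.12
tcp_pos: [0.5768, 0.2889, 0.0532]
ee_rot: [[-0.138, -0.99, 0.001], [-0.99, 0.138, 0.001], [-0.001, -0.001, -1.0]]
wrist_force: [-0.1, 1.6, 2.1]
gripper_width: 0.575
gripper_force: 0.9
```

>>> step_arm:
  targets: "0 0 0.2 0;0 0 0.2 0;0 0 0 0"

```text
time_s: 20.37
tcp_pos: [0.5767, 0.2888, 0.049]
ee_rot: [[-0.138, -0.99, 0.001], [-0.99, 0.138, 0.001], [-0.001, -0.001, -1.0]]
wrist_force: [0.3, 1.0, 1.1]
gripper_width: 0.574
gripper_force: 1.1
```

>>> step_arm:
  targets: "0 0 0.2 0;0 0 0.2 0;0 0 0 0"

```text
time_s: 20.62
tcp_pos: [0.5765, 0.2884, 0.0447]
ee_rot: [[-0.138, -0.99, 0.0], [-0.99, 0.138, 0.0], [-0.0, -0.0, -1.0]]
wrist_force: [0.6, 1.1, 2.4]
gripper_width: 0.573
gripper_force: 1.2
```

>>> step_arm:
  targets: "0 0 0.2 0;0 0 0.2 0;0 0 0 0"

```text
time_s: 20.87
tcp_pos: [0.5764, 0.2884, 0.0406]
ee_rot: [[-0.138, -0.99, -0.0], [-0.99, 0.138, -0.0], [0.0, 0.0, -1.0]]
wrist_force: [1.2, 3.4, 1.0]
gripper_width: 0.574
gripper_force: 1.3
```

>>> step_arm:
  targets: "0 0 0.2 0;0 0 0.2 0;0 0 0 0;0 0 0 0;0 0 0 0"

```text
time_s: 21.28
tcp_pos: [0.5764, 0.2884, 0.0371]
ee_rot: [[-0.138, -0.99, 0.0], [-0.99, 0.138, 0.0], [-0.0, -0.0, -1.0]]
wrist_force: [0.7, 2.4, 2.6]
gripper_width: 0.577
gripper_force: 1.4
```

>>> step_arm:
  targets: "0 0 -0.5 0;0 0 -1 0;0 0 -2 0;0 0 -3 0;0 0 -4 0;0 0 -4 0;0 0 -4 0;0 0 -4 0;0 0 0 0;0 0 0 0;0 0 0 0"

```text
time_s: 22.2
tcp_pos: [0.5752, 0.2874, 0.2615]
ee_rot: [[-0.139, -0.99, -0.003], [-0.99, 0.139, -0.001], [0.001, 0.003, -1.0]]
wrist_force: [-0.1, 0.5, -0.1]
gripper_width: 0.572
gripper_force: 0.0
```

```bash
python3 rel.py; python3 snap.py scene f1
python3 - <<'E'
import cv2,pickle,numpy as np
d=pickle.load(open('d0.pkl','rb'));a=d['scene']['frame'].astype(int);b=cv2.imread('pics/f1.png').astype(int)
D=np.abs(a-b).max(2)>50
# ascii map over pliers area
for y in range(150,290,4):print(y,''.join('#' if D[y:y+4,x:x+4].mean()>.4 else '.' for x in range(196,360,4)))
E
```

```text
t 22.2 pliers xyz mm -247.82 -32.85 261.53 yaw err -0.12 F [-0.08  0.46 -0.1 ] M [ 0.057 -0.055 -0.032]
22.2 [0.5752 0.2874 0.2615] [[-0.1391, -0.9903, -0.0027], [-0.9903, 0.1391, -0.0009], [0.0013, 0.0026, -1.0]] [ 4.09112063e+01  2.26532045e+01  7.00687480e+00 -6.39944662e-02
 -7.45058036e+01 -4.88923299e+01] [-0.08  0.46 -0.1 ]
150 .........................................
154 .........................................
158 .........................................
162 .........................................
166 .........................................
170 .........................................
174 .........................................
178 .........................................
182 .........................................
186 .........................................
190 .........................................
194 .........................................
198 .........................................
202 .........................................
206 .........................................
210 .........................................
214 .........................................
218 .........................................
222 .........................................
226 .........................................
230 .........................................
234 .........................................
238 ..........................#..............
242 .........................####............
246 ........................#######.##.......
250 .........................#.....#.##......
254 ..........................#..............
258 ............................#...###......
262 .............................##...###....
266 ...............................#..##.....
270 ................................#.#......
274 .........................................
278 .........................................
282 .........................................
286 .........................................
```

Run:
```python
from h import *;import cv2
s,c=pickle.load(open('f1.pkl','rb'));p=np.load('pl.npy');a=np.array([np.cos(p[2]),np.sin(p[2])]);b=np.array([-a[1],a[0]])
t=np.linspace(0,2*np.pi,40)
for z in(.0505,.0565):
    q=np.array([[*(p[:2]+(.055+.011*np.cos(i))*a+.011*np.sin(i)*b),z] for i in t]);u=proj(c,q);print(z,'top rim px',u.min(0).round(1),u.max(0).round(1))
print('tail top',proj(c,np.array([[*(p[:2]+.138*a+y*b),.046] for y in(-.018,.018)])).round(1))
h=cv2.cvtColor(c['frame'],cv2.COLOR_BGR2HSV);m=cv2.inRange(h,(95,90,60),(125,255,255))
for y in range(236,262):print(y,''.join('#' if m[y,x] else '.' for x in range(284,350)))
# handle-end dark silhouette vs start
d=pickle.load(open('d0.pkl','rb'));print('handle region diff',np.abs(d['scene']['frame'][150:215,220:270].astype(int)-c['frame'][150:215,220:270]).mean())
```

```text
0.0505 top rim px [300.8 242.7] [311.4 250.1]
0.0565 top rim px [300.7 240.6] [311.4 248.1]
tail top [[331.3 271.8]
 [342.8 261.7]]
236 ..................................................................
237 ..................................................................
238 ..................................................................
239 ..................................................................
240 ..................................................................
241 ..................................................................
242 .......................#..........................................
243 ......................###.........................................
244 ....................######........................................
245 ...................########.......................................
246 ...................#########......................................
247 ...................#########......................................
248 ...................#########......................................
249 ....................#######..............
[... 215 characters left out ...]
.......................
253 ####..............................................................
254 ####..............................................................
255 ####..............................................................
256 ####..............................................................
257 ####..............................................................
258 ####..............................................................
259 ####..............................................................
260 ####..............................................................
261 #####.............................................................
handle region diff 1.0975384615384616
```

The plug rim (rows 242–250) matches the seated height, and the handle is back at its open position. Handing in.

```bash
python3 -c "
from station import r
print(r.finish_job())"
```

```text
the job is handed in; nothing more can be done
None
```

The job is handed in at about 22 s of the 64 s allowed: the block went home against the stop, the pliers locked and released, and the final image shows the handle open and the plug seated; no verdict was returned, and I viewed 11 pictures, one over the limit of 10.

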